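Bring the next dish to the lamp and hold the sprung shutter half open

ROBOT

A 6-joint arm with a two-finger parallel gripper is mounted at the origin on the work surface. World frame = base frame: x ahead of the robot, y to its left, z up, the work surface at z = 0. Lengths are in mm, angles in rad, forces in N, time in s.
With the tool pointing down it reaches from about 250 to 725 mm from the base axis. Payload 9.7 kg.
Tool frame: the origin (TCP) lies between the finger pads; the fingertips stand 8 mm ahead of it and the grasp point (between the pads) lies 11 mm behind it (bot.tip_reach is the distance from the TCP to the fingertips, in mm); z points along the fingers, y is the direction in which the jaws open and shut (so a half turn about z gives the same grasp; the last joint's range is limited). The gripper opens to 85 mm and grips with 20 to 120 N. Pads are 22 mm wide; open, the fingers measure 114 mm over their backs; the gripper's body (76 mm by 85 mm) begins 54 mm behind the grasp point. The pads swing forward as they close: fully open they stand 13 mm farther back than shut.
Start: joints at [0, 0.087, 0.176, 1.66, 0, 1.571], TCP at [549.997, -0, 239.284] pointing down, gripper open.
Joint ranges: [-3.13, 3.13], [-0.85, 1.81], [-1.15, 1.24], [-2.2, 2.28], [-1.44, 1.52], [-3.14, 3.14]. Speed limits (rad/s): [2.22, 2.22, 2.57, 3.14, 3.14, 3.14].

INTERFACE

Orientations are given as a 3x3 rotation matrix whose columns are the frame's x, y, z axes.
In Python, from station import bot gives the robot as it stands.
- The arm moves only by the tool move_arm, never from a script. Its argument "plan" is a list that holds one entry, the list of rows, each a list of 5 numbers: the shift along the tool's x, y, z in mm, then the turn about the tool's z in degrees, then the gripper's target within -1 to 1 (fully open at 1, half-way at 0, shut at -1). A call has 1 to 5 rows; each row shifts and turns the commanded pose from where the row before left it, along the tool's axes as they then stand; what a row does not reach is not made up. A row lasts 1/12 s, in which the tool goes at most 41.7 mm and 7.16 degrees, less where a joint would pass 70% of its speed; a pose out of reach is approached as far as the arm can. A call with a gripper value outside its range is refused whole. The fingers move at their own pace and stop on an object; "force" is the grip in N (left out, the last holds). Time passes only in rows, so rows that do not move let the fingers close. It gives the time, the measured TCP pose, the force and the opening at its end, in the units of the state.
- bot.get_state(): the state, without advancing time (a new reading comes with each control period).
- bot.capture(name): name is "scene" or "side" or "wrist"; returns a dict with "img" (480x640x3 uint8, blue, green, red), "fx", "fy", "cx", "cy" (pixels), "world_from_camera" (4x4, takes a point from camera to world coordinates); the wrist camera has in their place "hand_eye" (4x4, takes a point from camera to tool coordinates, whose origin is the TCP and whose axes are the flange's). Camera axes: x right, y down, z forward; pixel columns grow to the right and rows downward; lengths in mm; the calibration is good to about 2 mm. A picture is of the moment at which its call begins: read the wrist's pose just before it. There is no depth.
- bot.sign_off(): hands the job in, once; it reports no verdict.
The state is a dict: "clock": time; "q": joint angles; "joint_velocities": joint speeds; "joint_efforts": joint torques, N m; "ee_pos": TCP position; "tool_rot": TCP orientation; "force": force on the tool from outside, world axes, zero at the start; "wrist_torque": the same for the moment, N m; "width": opening from 0.0 (shut) to 1.0 (fully open).
Only numpy, scipy, OpenCV 4.12 (cv2) and the standard library are available. Lean on these libraries where they do the work, as an engineer would, in place of code of your own. Each camera call takes 0.05 s, during which the arm holds its last target.

TASK

Turn the turntable by one place, whichever way brings the lidded dish with the rectangular orange slip in front of the lamp window, so that it clicks in there, and keep the lamp's shutter shut until then. Then slide the sprung shutter half open, never throwing it wide open, and finish while still holding it steady there against its spring: do not let go. Leave the dishes seated on the turntable and the other things on the bench where they are.

Things in the scene. Friction and masses are not known exactly. Their poses are not given: they have to be found in the camera images.
- turntable_axis (a point): Centre of the upper face (35 mm above the bench) of a grey turntable 200 mm across on a fixed dark base plate 240 x 250 mm; does not turn. Axes are the station's: +y points to the lamp housing, +x is the way the shutter opens, z up. Four dish places lie 62 mm from the axis, at +y (before the lamp window), +x, -x and -y (empty at first), with black studs 7 mm high round each.
- view_place (a point): Centre of a dish standing in front of the lamp window, 62 mm from the turntable axis along station +y; fixed. Behind it stands the white lamp housing, 180 (x) x 85 (y) mm, 95 mm high, its face 117 mm from the axis; cooling fins on its roof, behind the shutter, rise to 111 mm.
- turntable (a joint): Turntable angle, rad, 0 at the start, + anticlockwise from above; stops at +-3.3. A sprung ball clicks in at each quarter turn (-1.571, 0, 1.571) and centres it if left within 0.07 rad; passing in or out takes 4 to 8 N at a post. Between clicks it stays where left. +1.571 brings the dish at station +x to the lamp, -1.571 the one at -x.
- post0 (a point): One of four equal upright steel posts on the turntable, for turning it: 12 mm across, 60 mm tall, top 95 mm above the bench, half-way between dish places. This point is on its axis, 80 mm above the bench, 75 mm from the turntable axis, at station angle 45 degrees (from +x towards +y) when the turntable is at 0; moves with it.
- post1 (a point): One of four equal upright steel posts on the turntable, for turning it: 12 mm across, 60 mm tall, top 95 mm above the bench, half-way between dish places. This point is on its axis, 80 mm above the bench, 75 mm from the turntable axis, at station angle 135 degrees (from +x towards +y) when the turntable is at 0; moves with it.
- post2 (a point): One of four equal upright steel posts on the turntable, for turning it: 12 mm across, 60 mm tall, top 95 mm above the bench, half-way between dish places. This point is on its axis, 80 mm above the bench, 75 mm from the turntable axis, at station angle 225 degrees (from +x towards +y) when the turntable is at 0; moves with it.
- post3 (a point): One of four equal upright steel posts on the turntable, for turning it: 12 mm across, 60 mm tall, top 95 mm above the bench, half-way between dish places. This point is on its axis, 80 mm above the bench, 75 mm from the turntable axis, at station angle 315 degrees (from +x towards +y) when the turntable is at 0; moves with it.
- slip_dish_center (a point): Centre of the lidded clear dish (60 mm across, 14 mm high, loose, standing on the turntable, underside 35 mm above the bench) that holds the rectangular orange slip (40 x 18 mm): the one to bring to the lamp. It starts in the place at the station's +x or at its -x.
- empty_dish_center (a point): Centre of the same kind of lidded dish with nothing in it, in the opposite place (-x or +x).
- disc_dish_center (a point): Centre of the same kind of lidded dish with a small round orange disc (20 mm across) in it; it starts in front of the lamp.
- shutter (a joint): Opening of the shutter in m: 0 shut, 0.060 fully open, half open 0.030. It slides in the station's +x direction and a spring pulls it shut: about 3.6 N when shut, 7.2 N at half, 10.8 N fully open, plus 0.4 N of friction. It springs shut when let go.
- shutter_tab (a point): Point on the shutter's upright black tab, at its middle in x and y, 125 mm above the bench; moves with it. Tab: 10 mm thick (station x), 24 mm wide (y), from 100 to 142 mm above the bench. Shut, it is at station x = 0, y = 112 mm, over the front edge of the housing roof (95 mm high). Ribs on the roof behind it mark shut, half (middle, longer rib) and fully open.
- flask: Bystander: closed glass flask, 80 mm across, 170 mm high, standing on the bench on the turntable's side away from the lamp; origin at the centre of its underside.
- square_dish: Bystander: flat square clear lidded dish 80 x 80 x 16 mm on the bench; origin at the centre of its underside.
- lens: Bystander: hand magnifier lying on the bench, head 64 mm across with its handle along -x to 112 mm, 10 mm thick; origin under the centre of its head.
Not all that is in view belongs to the job. Leave any green or red look-alike of the part that bears empty_dish_center alone.

How it is judged (in metres and radians):
On the way, in this order (a step that is already met when the one before it is completed fails the run):
1. the turntable is clicked in one place on, with the slip dish in front of the lamp, at rest, the shutter still shut (horizontal distance between slip_dish_center and view_place below 0.008 m and (value of joint turntable between 1.5 and 1.64 rad or value of joint turntable between -1.64 and -1.5 rad) and velocity of joint turntable between -0.05 and 0.05 rad/s and value of joint shutter below 0.004 m), for 0.3 s.
2. the shutter is held half open by the fingers (value of joint shutter between 0.025 and 0.035 m and velocity of joint shutter between -0.01 and 0.01 m/s and contact force between the fingers and shutter above 2 N), for 0.3 s.
At the end, for the whole second after the job is handed in: The slip dish stands within 8 mm of the view place, the turntable a quarter turn from its start (within 0.07 rad), all dishes seated on it; the shutter is at half travel, 30 mm within 5 mm, at rest (under 10 mm/s), held by the fingers with more than 2 N (all of step 2 and horizontal distance between slip_dish_center and view_place below 0.008 m and (value of joint turntable between 1.5 and 1.64 rad or value of joint turntable between -1.64 and -1.5 rad) and height (world z) of slip_dish_center between 0.036 and 0.048 m and height (world z) of empty_dish_center between 0.036 and 0.048 m and height (world z) of disc_dish_center between 0.036 and 0.048 m); the arm keeps its last pose, push and grip.
It fails at once if the shutter is opened (over 12 mm) while the slip dish is not in front of the lamp (value of joint shutter above 0.012 m and horizontal distance between slip_dish_center and view_place above 0.015 m).
It fails at once if the shutter is thrown wide open (over 50 mm) (value of joint shutter above 0.05 m).
It fails at once if a dish is lifted out or tipped (height (world z) of any of slip_dish_center, empty_dish_center, disc_dish_center above 0.055 m or angle between any of slip_dish_center, empty_dish_center, disc_dish_center's own z axis and vertical above 0.3 rad).
It fails at once if a bystander is moved by more than 30 mm (distance of any of flask, square_dish, lens from where it was at the start of the episode above 0.03 m).
It also fails if it takes over 42 s, if anything falls off the work surface, if the arm or the gripper's body presses on something with over 40 N, if the wrist force passes 120 N, or if a joint passes its speed limit or range.

## Working session

There is one attempt and no reset: what is moved stays moved. The work goes in short steps, Python scripts to look and compute and a tool call to move; the robot and the scene stay as the last step left them, time stands still between calls to the robot, and variables do not carry over. Pictures are saved under pics/ and viewed, and the job is handed in when it is done.

Besides the shell and the picture viewer there is one more tool, called after "Request:" by a JSON object that holds its "name" and its "arguments". move_arm: Moves the arm, as the interface text tells. Its arguments: {"type":"object","properties":{"plan":{"type":"array"},"force":{"type":"number"}},"required":["plan"]}

```bash
mkdir -p pics; ls
python3 - <<'E'
from station import bot
import cv2,pickle
print(bot.get_state()["clock"])
d={}
for n in("scene","side","wrist"):
    s=bot.get_state(); c=bot.capture(n); d[n]=(c,s); cv2.imwrite(f"pics/{n}0.png",c["img"])
    print(n,c["fx"],c["fy"],c["cx"],c["cy"],c.get("world_from_camera",c.get("hand_eye")))
pickle.dump(d,open("cap0.pkl","wb"))
print(bot.tip_reach,bot.get_state())
E
```

```text
pics
0.0
scene 608.7456654932338 608.7456654932338 319.4412915675126 249.6455617406703 [[ 5.92963060e-02  6.59912203e-01 -7.48999220e-01  1.54226407e+03]
 [ 9.98188508e-01 -3.15449106e-02  5.12310544e-02 -8.17448118e+01]
 [ 1.01808845e-02 -7.50680227e-01 -6.60587274e-01  9.79966210e+02]
 [ 0.00000000e+00  0.00000000e+00  0.00000000e+00  1.00000000e+00]]
side 625.1054129223036 625.1054129223036 320.6700855778441 237.25130971171546 [[ 9.92940168e-01 -9.38035325e-02  7.25997251e-02  4.72899829e+02]
 [-1.17628337e-01 -6.99861347e-01  7.04526557e-01 -8.37951858e+02]
 [-1.52773383e-02 -7.08092503e-01 -7.05954397e-01  9.30040569e+02]
 [ 0.00000000e+00  0.00000000e+00  0.00000000e+00  1.00000000e+00]]
wrist 367.45359569367344 367.45359569367344 326.45409667415635 239.51444011421142 [[-7.59074143e-04 -9.48760444e-01 -3.15995323e-01  8.21455313e+01]
 [ 9.99999614e-01 -5.80407214e-04 -6.59523824e-04  5.57814801e-01]
 [ 4.42324151e-04 -3.15995702e-01  9.48760518e-01 -1.34284715e+02]
 [ 0.00000000e+00  0.00000000e+00  0.00000000e+00  1.00000000e+00]]
8.0 {'clock': 0.15, 'q': array([ 9.32380561e-06,  8.73340769e-02,  1.75315676e-01,  1.65977526e+00,
       -4.78481397e-06,  1.57083562e+00]), 'joint_velocities': array([-0.00146373, -0.00133349,  0.00050093, -0.00065137, -0.00104043,
       -0.00070985]), 'joint_efforts': array([-3.04631758e-03, -5.20762289e+01,  4.65044117e+01,  1.38444663e-02,
       -2.16874664e-04, -1.82086734e-05]), 'ee_pos': array([5.49843549e+02, 3.80124090e-03, 2.38745484e+02]), 'tool_rot': array([[ 2.99623665e-05,  9.99999502e-01, -9.97332610e-04],
       [ 1.00000000e+00, -2.99671628e-05, -4.79411290e-06],
       [-4.82399775e-06, -9.97332466e-04, -9.99999503e-01]]), 'force': array([-0.31071234, -0.13862856,  0.05999267]), 'wrist_torque': array([-0.03471238, -0.02541296,  0.01981092]), 'width': 0.9994638855342775}
```

View pics/scene0.png

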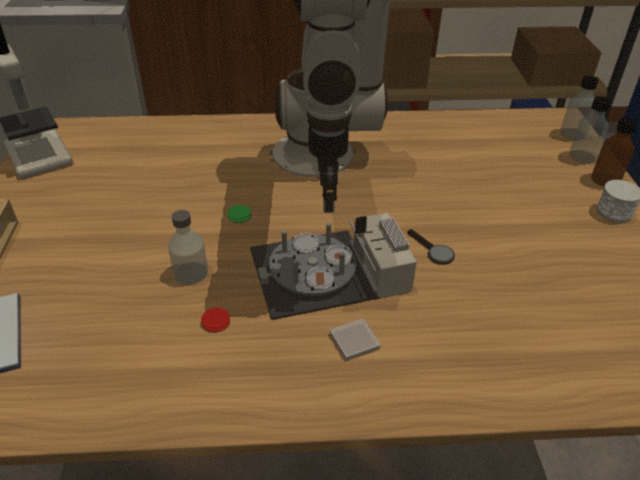

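View pics/side0.png

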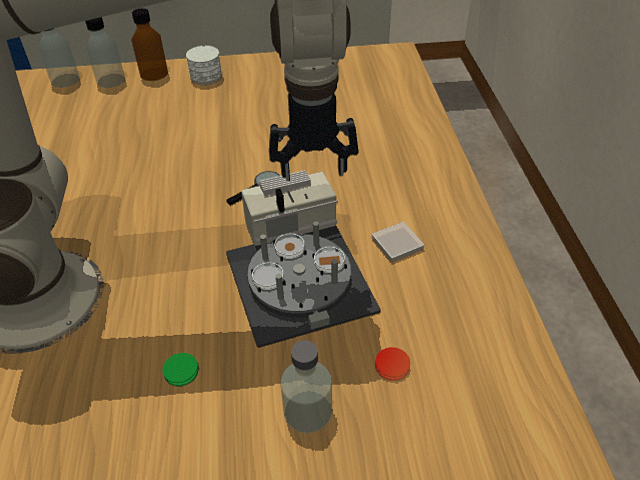

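View pics/wrist0.png

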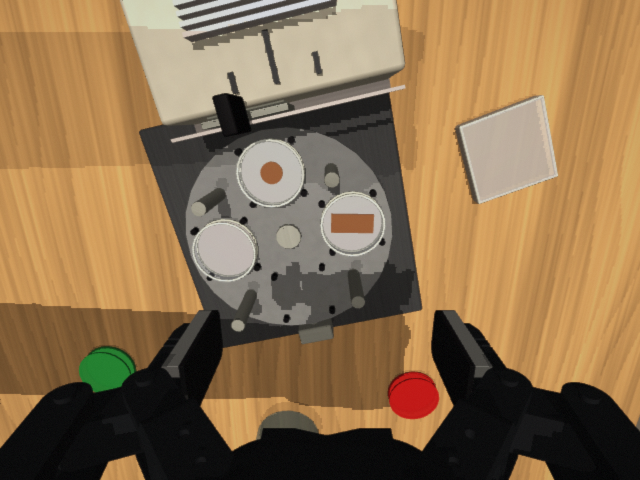

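The wrist view shows the lamp housing at the top. Candidates are the slip dish (352,223), disc dish (272,173), empty dish (225,250), and the green (107,370) and red (413,395) look-alikes. The rectangular slip is at station +x, so the turn is +1.571. Next I'll take a close crop to check that and measure.

```bash
cat > h.py <<'E'
import numpy as np,cv2,pickle
def cam(c,s=None):
    if "world_from_camera" in c: T=c["world_from_camera"]
    else:
        W=np.eye(4);W[:3,:3]=s["tool_rot"];W[:3,3]=s["ee_pos"];T=W@c["hand_eye"]
    return T
def ray(c,s,u,v,z):
    T=cam(c,s);d=T[:3,:3]@np.array([(u-c["cx"])/c["fx"],(v-c["cy"])/c["fy"],1]);o=T[:3,3]
    return o+d*(z-o[2])/d[2]
def proj(c,s,P):
    T=np.linalg.inv(cam(c,s));p=T[:3,:3]@np.asarray(P,float)+T[:3,3]
    return c["fx"]*p[0]/p[2]+c["cx"],c["fy"]*p[1]/p[2]+c["cy"]
E
python3 - <<'E'
from h import *
d=pickle.load(open("cap0.pkl","rb"));c,s=d["wrist"]
im=c["img"]
cv2.imwrite("pics/w0crop.png",cv2.resize(im[80:350,120:430],None,fx=2.2,fy=2.2,interpolation=cv2.INTER_CUBIC))
pts={"post1":(198,209,95),"post0":(331,178,95),"post2":(238,325,95),"post3":(358,302,95),"disc":(271,173,49),"slip":(352.5,223.5,49),"empty":(225,250,49)}
nom={}
r=75/np.sqrt(2)
N={"post0":(r,r),"post1":(-r,r),"post2":(-r,-r),"post3":(r,-r),"disc":(0,62),"slip":(62,0),"empty":(-62,0)}
A=[];B=[]
for k,(u,v,z) in pts.items():
    p=ray(c,s,u,v,z);print(k,p.round(1));A.append(N[k]);B.append(p[:2])
A=np.array(A);B=np.array(B);a=A-A.mean(0);b=B-B.mean(0)
th=np.arctan2((a[:,0]*b[:,1]-a[:,1]*b[:,0]).sum(),(a*b).sum());R=np.array([[np.cos(th),-np.sin(th)],[np.sin(th),np.cos(th)]])
t=B.mean(0)-R@A.mean(0);print("axis",t,"th",np.degrees(th));print((B-(A@R.T+t)).round(1))
# check other cameras
for n in("scene","side"):
    im=d[n][0]["img"].copy()
    for k,(x,y,z) in {"tab":(0,112,142),**{k:(*N[k],95 if "post" in k else 49) for k in N}}.items():
        u,v=proj(*d[n],[*(R@[x,y]+t),z]);cv2.drawMarker(im,(int(round(u)),int(round(v))),(0,255,0),0,6,1)
    cv2.imwrite(f"pics/{n}chk.png",cv2.resize(im[160:340,200:440],None,fx=3,fy=3))
E
```

```text
post1 [450.3  14.6  95. ]
post0 [553.5  38.5  95. ]
post2 [473.4 -88.3  95. ]
post3 [576.6 -66.1  95. ]
disc [501.3  35.7  49. ]
slip [573.8 -10.3  49. ]
empty [454.7 -36.1  49. ]
axis [513.83802509 -24.63870364] th 12.415563472660203
[[-0.3 -1.2]
 [-0.8 -0. ]
 [ 0.  -0.5]
 [-0.4 -1. ]
 [ 0.8 -0.2]
 [-0.6  1. ]
 [ 1.4  1.9]]
```

View pics/w0crop.png

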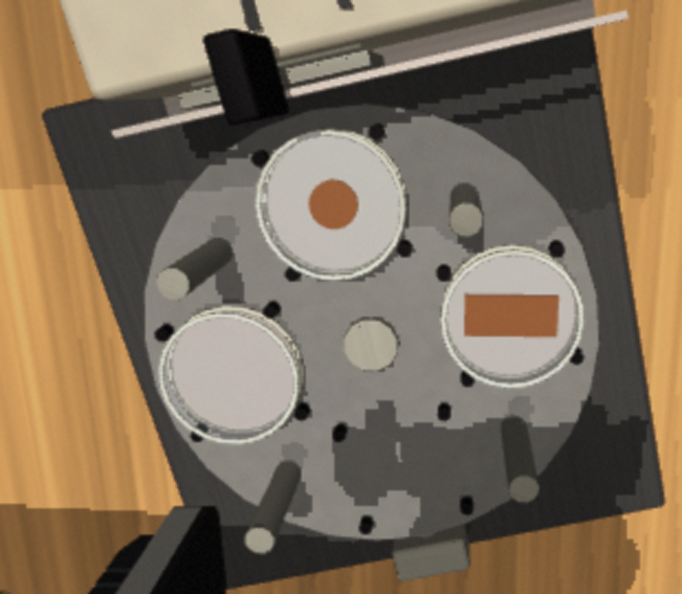

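View pics/sidechk.png

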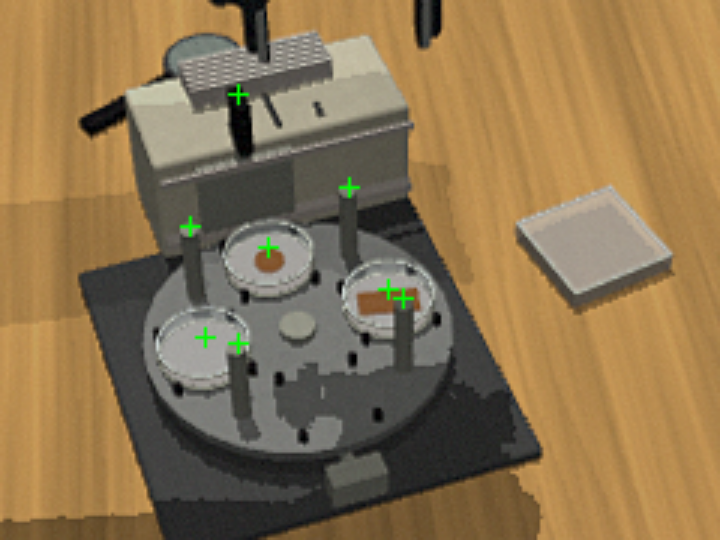

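View pics/scenechk.png

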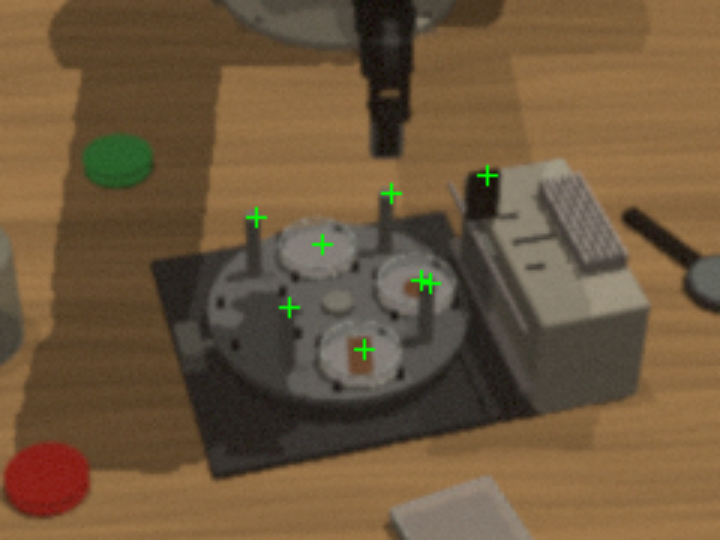

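The crop confirms it: the rectangular slip is at station +x, and the empty dish is opposite. The marks agree in all views. I plan to grip post3 across the tangent, swing it +90°, then release it and grip the tab across station x.

```bash
cat > p.py <<'E'
import numpy as np,json,os
AX=np.array([513.8,-24.6]);TH=12.4
def load():
    return json.load(open("cmd.json")) if os.path.exists("cmd.json") else [550,0,239.3,0]
def stn(x,y): 
    a=np.radians(TH);return AX+[np.cos(a)*x-np.sin(a)*y,np.sin(a)*x+np.cos(a)*y]
def plan(targets,g,save=True,q=0.5):
    c=load();rows=[]
    for X,Y,Z,psi in targets:
        a=np.radians(c[3]);y=np.array([np.cos(a),np.sin(a)]);x=np.array([-y[1],y[0]])
        d=np.array([X-c[0],Y-c[1]])
        r=[np.round(v/q)*q for v in(d@x,d@y,c[2]-Z)];t=np.round((c[3]-psi)*2)/2
        rows.append([*map(float,r),float(t),g])
        c=[c[0]+r[0]*x[0]+r[1]*y[0],c[1]+r[0]*x[1]+r[1]*y[1],c[2]-r[2],c[3]-t]
    for i in range(0,len(rows),5): print(rows[i:i+5])
    print("end",np.round(c,2))
    if save: json.dump([float(v) for v in c],open("cmd.json","w"))
def lerp(T,n):
    c=np.array(load());T=np.array(T,float);return [c+(T-c)*(i+1)/n for i in range(n)]
E
python3 - <<'E'
from p import *
from h import *
d=pickle.load(open("cap0.pkl","rb"))
print("flask",ray(*d["side"],308,418,0),ray(*d["scene"],190,270,0))
r=75/2**.5
print(stn(r,-r),stn(0,112))
plan(lerp([*stn(r,-r),125,57.4],10),0.2)
E
```

```text
flask [ 498.79793897 -322.5143849     0.        ] [ 488.65622979 -312.64846937    0.        ]
[576.98392978 -65.00780888] [489.74964336  84.78729517]
[[-6.5, 2.5, 11.5, -5.5, 0.2], [-6.5, 2.5, 11.5, -6.0, 0.2], [-7.0, 1.0, 11.5, -5.5, 0.2], [-7.0, 1.0, 11.0, -6.0, 0.2], [-7.0, -0.5, 11.5, -5.5, 0.2]]
[[-7.0, -0.5, 11.5, -6.0, 0.2], [-7.0, -1.5, 11.5, -5.5, 0.2], [-7.0, -2.0, 11.5, -6.0, 0.2], [-6.0, -3.0, 11.5, -5.5, 0.2], [-6.5, -3.5, 11.5, -6.0, 0.2]]
end [577.  -65.2 124.8  57.5]
```

Request:
{"name": "move_arm", "arguments": {"plan": [[[-6.5,2.5,11.5,-5.5,0.2],[-6.5,2.5,11.5,-6.0,0.2],[-7.0,1.0,11.5,-5.5,0.2],[-7.0,1.0,11.0,-6.0,0.2],[-7.0,-0.5,11.5,-5.5,0.2]]], "force": 30}}

```text
clock: 0.57
ee_pos: [563.3, -32.7, 181.5]
tool_rot: [[-0.482, 0.876, -0.0], [0.876, 0.482, 0.0], [0.0, -0.0, -1.0]]
force: [-0.4, -0.3, -0.4]
width: 0.602
```

Request:
{"name": "move_arm", "arguments": {"plan": [[[-7.0,-0.5,11.5,-6.0,0.2],[-7.0,-1.5,11.5,-5.5,0.2],[-7.0,-2.0,11.5,-6.0,0.2],[-6.0,-3.0,11.5,-5.5,0.2],[-6.5,-3.5,11.5,-6.0,0.2]]]}}

```text
clock: 0.98
ee_pos: [576.9, -65.5, 123.9]
tool_rot: [[-0.846, 0.533, -0.001], [0.533, 0.846, 0.0], [0.001, -0.0, -1.0]]
force: [0.3, -0.4, -0.3]
width: 0.598
```

Request:
{"name": "move_arm", "arguments": {"plan": [[[0,0,0,0,0.2],[0,0,0,0,0.2]]]}}

```text
clock: 1.15
ee_pos: [576.5, -65.3, 124.1]
tool_rot: [[-0.841, 0.54, -0.002], [0.54, 0.841, 0.0], [0.002, -0.001, -1.0]]
force: [-0.1, 0.5, 0.1]
width: 0.602
```

Run:
```python
from station import bot
from h import *
s=bot.get_state(); c=bot.capture("wrist"); cv2.imwrite("pics/w1.png",c["img"])
print(s["clock"],s["ee_pos"],s["tool_rot"].round(3),s["q"].round(2),s["width"])
print("grasp point px at post z95",proj(c,s,[*s["ee_pos"][:2],95]), "expected post", proj(c,s,[577,-65,95]))
```

```text
1.15 [576.50415953 -65.25883085 124.13712906] [[-0.841  0.54  -0.002]
 [ 0.54   0.841  0.   ]
 [ 0.002 -0.001 -1.   ]] [-0.11  0.15  0.02  1.45  0.    0.46] 0.6020140461730705
grasp point px at post z95 (np.float64(324.6167344812858), np.float64(291.5199645098238)) expected post (np.float64(325.60505388534654), np.float64(292.02935953163654))
```

View pics/w1.png

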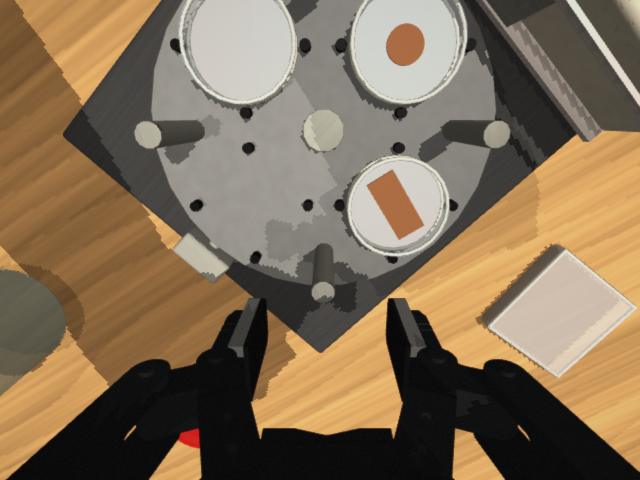

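The post3 top is at (322,292), between the fingers and within about 1 mm of the predicted spot. I'll descend and close.

Request:
{"name": "move_arm", "arguments": {"plan": [[[0,0,15,0,0.2],[0,0,15,0,0.2],[0,0,15,0,0.0],[0,0,5,0,-0.5],[0,0,0,0,-1]]], "force": 25}}

```text
clock: 1.62
ee_pos: [576.5, -64.8, 74.3]
tool_rot: [[-0.843, 0.539, -0.001], [0.539, 0.843, 0.0], [0.001, -0.001, -1.0]]
force: [-0.3, 0.7, 0.2]
width: 0.227
```

Request:
{"name": "move_arm", "arguments": {"plan": [[[0,0,0,0,-1],[0,0,0,0,-1],[0,0,0,0,-1],[0,0,0,0,-1]]]}}

```text
clock: 1.95
ee_pos: [575.8, -66.2, 75.0]
tool_rot: [[-0.842, 0.539, -0.003], [0.539, 0.842, -0.002], [0.001, -0.003, -1.0]]
force: [-5.5, -6.6, -5.8]
width: 0.131
```

Run:
```python
from p import *
c=load();c[2]-=50;json.dump(c,open("cmd.json","w"))
n=30
t=[]
for i in range(1,n+1):
    a=np.radians(TH-45+90*i/n); t.append([*(AX+75*np.array([np.cos(a),np.sin(a)])),c[2],57.4+90*i/n])
plan(t,-1)
```

```text
[[0.0, 4.0, 0.0, -3.0, -1], [0.5, 4.0, 0.0, -3.0, -1], [-0.0, 4.0, 0.0, -3.0, -1], [0.0, 4.0, 0.0, -3.0, -1], [0.0, 4.0, 0.0, -3.0, -1]]
[[0.0, 3.5, 0.0, -3.0, -1], [0.5, 4.0, 0.0, -3.0, -1], [-0.0, 4.0, 0.0, -3.0, -1], [-0.0, 4.0, 0.0, -3.0, -1], [0.0, 4.0, 0.0, -3.0, -1]]
[[0.0, 4.0, 0.0, -3.0, -1], [0.5, 4.0, 0.0, -3.0, -1], [-0.0, 3.5, 0.0, -3.0, -1], [-0.0, 4.0, 0.0, -3.0, -1], [0.0, 4.0, 0.0, -3.0, -1]]
[[0.0, 4.0, 0.0, -3.0, -1], [0.5, 4.0, 0.0, -3.0, -1], [-0.0, 4.0, 0.0, -3.0, -1], [-0.0, 3.5, 0.0, -3.0, -1], [0.0, 4.0, 0.0, -3.0, -1]]
[[0.0, 4.0, 0.0, -3.0, -1], [0.0, 4.0, 0.0, -3.0, -1], [0.5, 4.0, 0.0, -3.0, -1], [-0.0, 4.0, 0.0, -3.0, -1], [0.0, 4.0, 0.0, -3.0, -1]]
[[0.0, 3.5, 0.0, -3.0, -1], [0.0, 4.0, 0.0, -3.0, -1], [0.5, 4.0, 0.0, -3.0, -1], [-0.0, 4.0, 0.0, -3.0, -1], [0.0, 4.0, 0.0, -3.0, -1]]
end [554.14  38.64  74.8  147.5 ]
```

Request:
{"name": "move_arm", "arguments": {"plan": [[[0,4,0,-3,-1],[0.5,4,0,-3,-1],[0,4,0,-3,-1],[0,4,0,-3,-1],[0,4,0,-3,-1]]]}}

```text
clock: 2.37
ee_pos: [584.4, -46.9, 74.9]
tool_rot: [[-0.954, 0.299, -0.003], [0.299, 0.954, -0.0], [0.003, -0.001, -1.0]]
force: [-6.7, 0.3, -5.1]
width: 0.131
```

Request:
{"name": "move_arm", "arguments": {"plan": [[[0,3.5,0,-3,-1],[0.5,4,0,-3,-1],[0,4,0,-3,-1],[0,4,0,-3,-1],[0,4,0,-3,-1]]]}}

```text
clock: 2.78
ee_pos: [587.2, -27.8, 74.9]
tool_rot: [[-0.999, 0.042, -0.004], [0.042, 0.999, -0.0], [0.004, -0.001, -1.0]]
force: [-9.5, -2.2, -4.7]
width: 0.128
```

Request:
{"name": "move_arm", "arguments": {"plan": [[[0.5,4,0,-3,-1],[0.5,4,0,-3,-1],[0,3.5,0,-3,-1],[0,4,0,-3,-1],[0,4,0,-3,-1]]]}}

```text
clock: 3.2
ee_pos: [585.0, -8.7, 75.0]
tool_rot: [[-0.976, -0.218, -0.004], [-0.218, 0.976, -0.001], [0.004, -0.0, -1.0]]
force: [-8.1, -4.0, -3.9]
width: 0.126
```

Request:
{"name": "move_arm", "arguments": {"plan": [[[0,4,0,-3,-1],[0.5,4,0,-3,-1],[0,4,0,-3,-1],[0,3.5,0,-3,-1],[0,4,0,-3,-1]]]}}

```text
clock: 3.62
ee_pos: [578.1, 9.0, 75.0]
tool_rot: [[-0.887, -0.462, -0.004], [-0.462, 0.887, -0.002], [0.005, -0.0, -1.0]]
force: [-9.8, -7.4, -2.7]
width: 0.131
```

Request:
{"name": "move_arm", "arguments": {"plan": [[[0.5,4,0,-3,-1],[0,4,0,-3,-1],[0.5,4,0,-3,-1],[0,4,0,-3,-1],[0,4,0,-3,-1]]]}}

```text
clock: 4.03
ee_pos: [566.5, 24.8, 74.9]
tool_rot: [[-0.737, -0.676, -0.003], [-0.676, 0.737, -0.003], [0.005, 0.0, -1.0]]
force: [-7.9, -10.4, -3.2]
width: 0.134
```

Request:
{"name": "move_arm", "arguments": {"plan": [[[0,3.5,0,-3,-1],[0,4,0,-3,-1],[0.5,4,0,-3,-1],[0,4,0,-3,-1],[0,4,0,-3,-1]]]}}

```text
clock: 4.45
ee_pos: [552.3, 36.2, 75.0]
tool_rot: [[-0.538, -0.843, -0.002], [-0.843, 0.538, -0.005], [0.005, -0.001, -1.0]]
force: [10.1, -23.9, -11.4]
width: 0.128
```

Run:
```python
from station import bot
from h import *
from p import *
s=bot.get_state(); c=bot.capture("wrist"); cv2.imwrite("pics/w2.png",c["img"])
r=s["ee_pos"][:2]-AX;print(s["clock"],s["ee_pos"],np.hypot(*r),np.degrees(np.arctan2(r[1],r[0])),s["width"],s["force"])
y=s["tool_rot"][:,1];print(np.degrees(np.arctan2(y[1],y[0])))
```

```text
4.45 [552.29007846  36.20603161  75.01880435] 71.96429405957792 57.66628346572072 0.12819288186683694 [ 10.12133046 -23.88659269 -11.4335505 ]
147.47865754016655
```

View pics/w2.png

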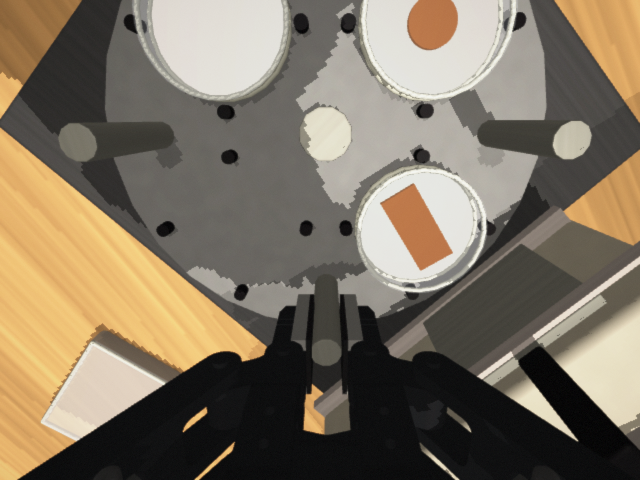

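The slip dish is at about (420,228), turned to the lamp side, with the post still in the jaws and the measured angle within 0.3° of target. I'll release and let the ball centre it.

Request:
{"name": "move_arm", "arguments": {"plan": [[[0,0,0,0,-0.5],[0,0,0,0,-0.2],[0,0,0,0,0.2],[0,0,0,0,0.2],[0,0,0,0,0.2]]]}}

```text
clock: 4.92
ee_pos: [553.5, 38.7, 75.4]
tool_rot: [[-0.537, -0.843, 0.001], [-0.843, 0.537, 0.0], [-0.001, -0.001, -1.0]]
force: [0.6, 0.7, -0.0]
width: 0.599
```

Request:
{"name": "move_arm", "arguments": {"plan": [[[0,0,-15,0,0.2],[0,0,-20,0,0.2],[0,0,-20,0,0.2],[0,0,-20,0,0.2],[0,0,-20,0,0.2]]]}}

```text
clock: 5.33
ee_pos: [553.1, 38.6, 171.0]
tool_rot: [[-0.537, -0.843, 0.0], [-0.843, 0.537, 0.0], [-0.0, -0.0, -1.0]]
force: [0.1, 0.2, -0.8]
width: 0.601
```

Run:
```python
from station import bot
from h import *
from p import *
d={}
for n in("wrist","side"):
    s=bot.get_state(); c=bot.capture(n); cv2.imwrite(f"pics/{n}3.png",c["img"]);d[n]=(c,s)
pickle.dump(d,open("cap3.pkl","wb"))
c,s=d["wrist"];print(s["clock"],s["ee_pos"],s["width"],s["force"])
for k,p in {"post":(*stn(53,53),95),"view":(*stn(0,62),49),"tab":(*stn(0,112),142)}.items(): print(k,p,proj(c,s,p),proj(*d["side"],p))
cv2.imwrite("pics/side3c.png",cv2.resize(d["side"][0]["img"][150:350,200:440],None,fx=3,fy=3))
```

```text
5.3333 [553.13962468  38.59323516 170.97082608] 0.6010187371636966 [ 0.06735906  0.23097066 -0.81582929]
post (np.float64(554.1826584118566), np.float64(38.54460309156524), 95) (np.float64(324.956677129607), np.float64(256.131233014184)) (np.float64(315.7046461769193), np.float64(221.91139379396418))
view (np.float64(500.486409715642), np.float64(35.95368125671841), 49) (np.float64(387.3943612675587), np.float64(191.43217958322867)) (np.float64(289.43451519563496), np.float64(242.12127897257415))
tab (np.float64(489.74964335728885), np.float64(84.7872951734268), 142) (np.float64(484.6404266698353), np.float64(298.4095906026791)) (np.float64(279.37889808500546), np.float64(190.99392794924307))
```

View pics/wrist3.png

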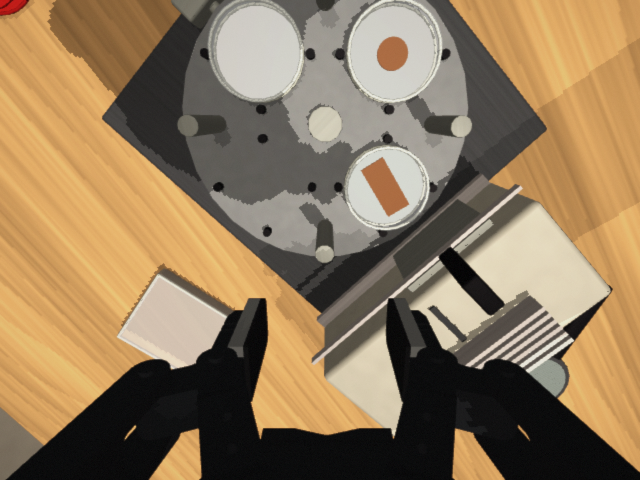

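View pics/side3c.png

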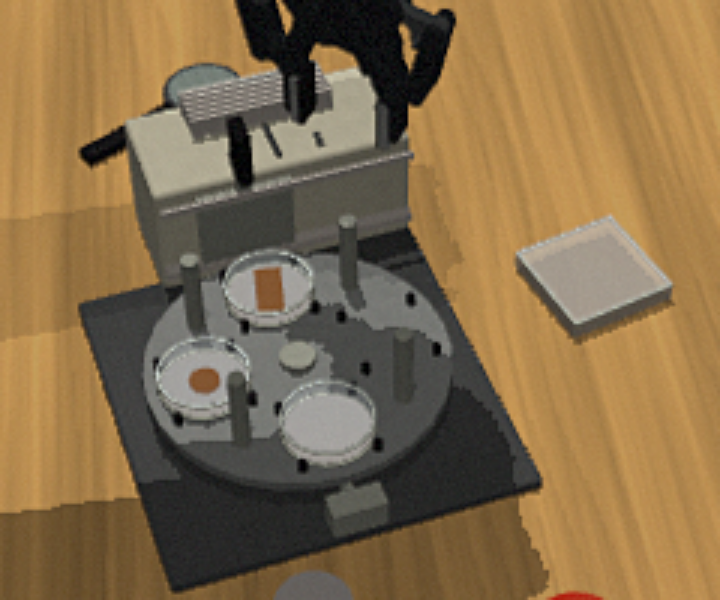

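After release the post is at (324,254) against a predicted (325,256), and the dish at (386,189) against (387,191), so the turntable clicked in within about 1 mm. The tab top is near (487,298) and the shutter is still shut. I'll move over the tab.

Run:
```python
from p import *
c=load();c=[553.5,38.5,171.3,147.5];json.dump(c,open("cmd.json","w"))
plan(lerp([*stn(0,112),171,192.4],10),0.2)
```

```text
[[-0.5, 8.0, 0.0, -4.5, 0.2], [-1.0, 7.5, 0.0, -4.5, 0.2], [-2.0, 8.0, 0.0, -4.5, 0.2], [-2.0, 7.5, 0.0, -4.5, 0.2], [-3.0, 7.0, 0.0, -4.5, 0.2]]
[[-3.5, 7.5, 0.0, -4.5, 0.2], [-4.0, 6.5, 0.0, -4.5, 0.2], [-4.5, 6.5, 0.0, -4.5, 0.2], [-5.0, 6.0, 0.5, -4.5, 0.2], [-5.5, 6.0, -0.0, -4.5, 0.2]]
end [489.58  84.84 170.8  192.5 ]
```

Request:
{"name": "move_arm", "arguments": {"plan": [[[-0.5,8.0,0.0,-4.5,0.2],[-1.0,7.5,0.0,-4.5,0.2],[-2.0,8.0,0.0,-4.5,0.2],[-2.0,7.5,0.0,-4.5,0.2],[-3.0,7.0,0.0,-4.5,0.2]]]}}

```text
clock: 5.85
ee_pos: [521.1, 61.8, 169.1]
tool_rot: [[-0.17, -0.985, -0.001], [-0.985, 0.17, -0.0], [0.0, 0.001, -1.0]]
force: [1.3, 0.3, 0.2]
width: 0.6
```

Request:
{"name": "move_arm", "arguments": {"plan": [[[-3.5,7.5,0.0,-4.5,0.2],[-4.0,6.5,0.0,-4.5,0.2],[-4.5,6.5,0.0,-4.5,0.2],[-5.0,6.0,0.5,-4.5,0.2],[-5.5,6.0,0.0,-4.5,0.2]]]}}

```text
clock: 6.27
ee_pos: [488.8, 85.1, 168.6]
tool_rot: [[0.22, -0.975, -0.001], [-0.975, -0.22, 0.0], [-0.0, 0.001, -1.0]]
force: [0.1, 0.7, -0.5]
width: 0.599
```

Request:
{"name": "move_arm", "arguments": {"plan": [[[0,0,0,0,0.2],[0,0,0,0,0.2]]]}}

```text
clock: 6.43
ee_pos: [489.2, 84.9, 169.0]
tool_rot: [[0.215, -0.977, -0.0], [-0.977, -0.215, -0.0], [-0.0, 0.0, -1.0]]
force: [0.4, -0.6, 0.3]
width: 0.6
```

Run:
```python
from station import bot
from h import *
from p import *
s=bot.get_state(); c=bot.capture("wrist")
cv2.imwrite("pics/w4.png",c["img"]);pickle.dump((c,s),open("cap4.pkl","wb"))
print(s["clock"],s["ee_pos"],s["width"],s["force"],s["q"].round(2))
print([proj(c,s,[*stn(x,y),142]) for x in(-5,5) for y in(100,124)])
print("tcp@142",proj(c,s,[*s["ee_pos"][:2],142]))
```

```text
6.4333 [489.16740734  84.91399685 168.98589922] 0.5998913581561494 [ 0.4302497  -0.57575417  0.31559326] [ 0.17 -0.06 -0.1   1.52 -0.   -1.62]
[(np.float64(337.3245938079292), np.float64(268.57720807481263)), (np.float64(336.91220900514656), np.float64(313.25429412743324)), (np.float64(316.28594147887986), np.float64(268.59708277897784)), (np.float64(316.7516761668144), np.float64(313.2736003958352))]
tcp@142 (np.float64(327.933554545874), np.float64(291.86329049495896))
```

View pics/w4.png

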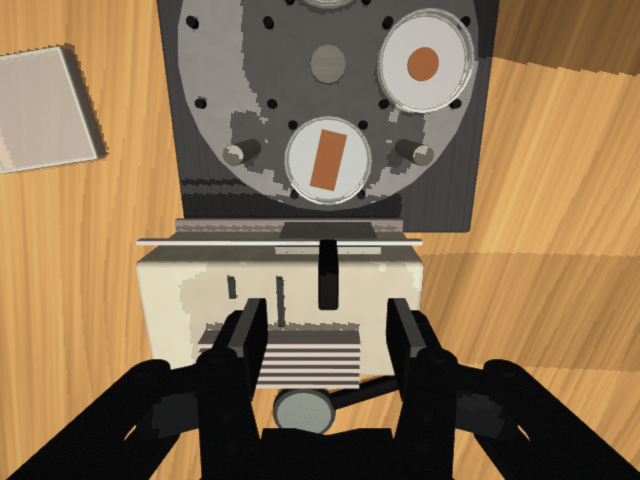

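The tab top is at columns 319–338, down to row 309, centred in the jaws (TCP at column 328) and square to them. I'll descend and grip.

Request:
{"name": "move_arm", "arguments": {"plan": [[[0,0,15,0,0.2],[0,0,15,0,0.2],[0,0,16,0,0.0],[0,0,0,0,-0.4],[0,0,0,0,-1]]], "force": 40}}

```text
clock: 6.9
ee_pos: [489.0, 84.4, 122.7]
tool_rot: [[0.215, -0.977, -0.002], [-0.977, -0.215, -0.0], [-0.0, 0.002, -1.0]]
force: [0.1, -0.4, 0.2]
width: 0.228
```

Request:
{"name": "move_arm", "arguments": {"plan": [[[0,0,0,0,-1],[0,0,0,0,-1],[0,0,0,0,-1],[0,0,0,0,-1]]]}}

```text
clock: 7.23
ee_pos: [489.3, 84.6, 123.9]
tool_rot: [[0.216, -0.976, 0.0], [-0.976, -0.216, -0.0], [0.0, -0.0, -1.0]]
force: [-2.5, -1.7, 0.9]
width: 0.105
```

Gripped (9 mm opening). Tool −y is station +x, so I'll slide it 30 mm slowly.

Request:
{"name": "move_arm", "arguments": {"plan": [[[0,-2,0,0,-1],[0,-2,0,0,-1],[0,-2,0,0,-1],[0,-2,0,0,-1],[0,-2,0,0,-1]]]}}

```text
clock: 7.65
ee_pos: [499.3, 86.8, 123.9]
tool_rot: [[0.216, -0.976, 0.0], [-0.976, -0.216, -0.0], [0.0, -0.0, -1.0]]
force: [-4.5, -4.1, 3.6]
width: 0.109
```

Request:
{"name": "move_arm", "arguments": {"plan": [[[0,-2,0,0,-1],[0,-2,0,0,-1],[0,-2,0,0,-1],[0,-2,0,0,-1],[0,-2,0,0,-1]]]}}

```text
clock: 8.07
ee_pos: [508.8, 88.9, 123.8]
tool_rot: [[0.216, -0.976, 0.0], [-0.976, -0.216, -0.0], [0.0, 0.0, -1.0]]
force: [-6.1, -3.6, 3.6]
width: 0.108
```

Request:
{"name": "move_arm", "arguments": {"plan": [[[0,-2,0,0,-1],[0,-2,0,0,-1],[0,-2,0,0,-1],[0,-2,0,0,-1],[0,-1,0,0,-1]]]}}

```text
clock: 8.48
ee_pos: [517.6, 90.8, 123.8]
tool_rot: [[0.216, -0.976, -0.0], [-0.976, -0.216, -0.001], [0.001, 0.0, -1.0]]
force: [-7.5, -4.3, 4.5]
width: 0.109
```

Run:
```python
from station import bot
from h import *
from p import *
d={}
for n in("wrist","side"):
    s=bot.get_state(); c=bot.capture(n); cv2.imwrite(f"pics/{n}5.png",c["img"]);d[n]=(c,s)
pickle.dump(d,open("cap5.pkl","wb"))
s=d["wrist"][1];print(s["clock"],s["ee_pos"],s["width"],s["force"])
x=np.array([np.cos(np.radians(TH)),np.sin(np.radians(TH))])
print("station xy",(s["ee_pos"][:2]-AX)@x,"from grip",(s["ee_pos"][:2]-[489.3,84.6])@x, "F",s["force"][:2]@x)
cv2.imwrite("pics/side5c.png",cv2.resize(d["side"][0]["img"][130:330,200:440],None,fx=3,fy=3))
```

```text
8.4833 [517.55625976  90.78806246 123.84986795] 0.10891070920626977 [-7.4635596  -4.30867446  4.47263927]
station xy 28.446528123059256 from grip 28.925901215603016 F -8.21467637376456
```

View pics/wrist5.png

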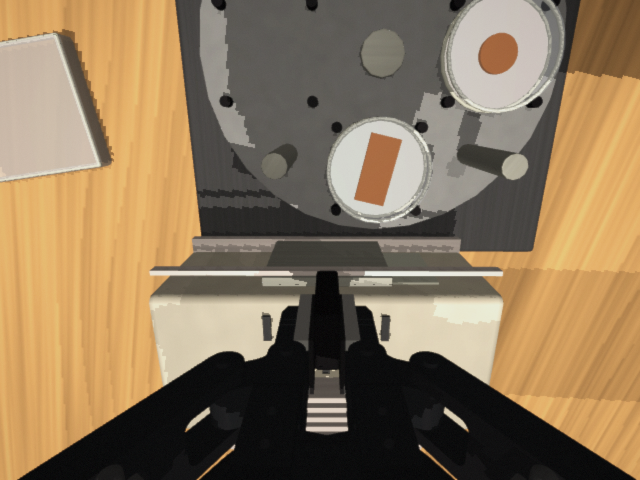

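View pics/side5c.png

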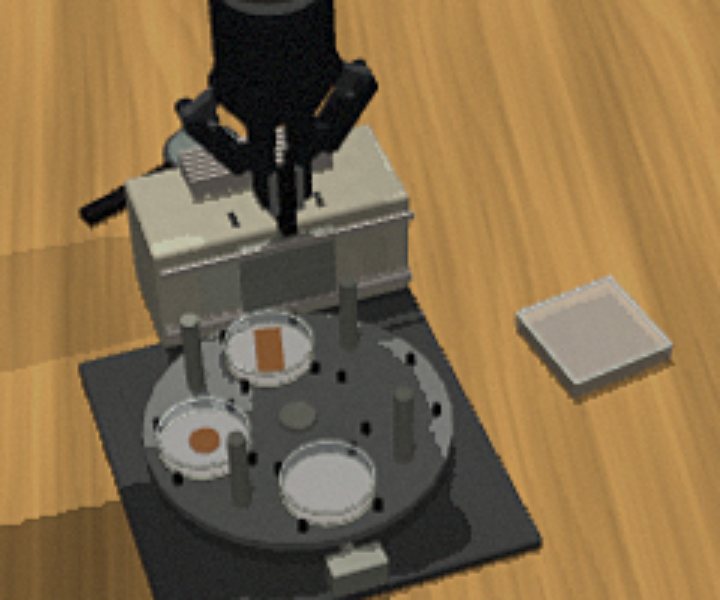

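The ribs for open and shut are at columns 267 and 385. The tab is at 326, exactly midway, and the spring force of 8 N agrees with half travel. I'll nudge it 0.5 mm and hold.

Request:
{"name": "move_arm", "arguments": {"plan": [[[0,-0.5,0,0,-1],[0,0,0,0,-1],[0,0,0,0,-1],[0,0,0,0,-1],[0,0,0,0,-1]]]}}

```text
clock: 9.0
ee_pos: [518.0, 90.9, 123.9]
tool_rot: [[0.216, -0.976, -0.0], [-0.976, -0.216, -0.001], [0.0, 0.0, -1.0]]
force: [-5.9, -3.6, 4.0]
width: 0.109
```

Request:
{"name": "move_arm", "arguments": {"plan": [[[0,0,0,0,-1],[0,0,0,0,-1],[0,0,0,0,-1],[0,0,0,0,-1],[0,0,0,0,-1]]]}}

```text
clock: 9.42
ee_pos: [518.0, 90.9, 123.9]
tool_rot: [[0.216, -0.976, -0.0], [-0.976, -0.216, -0.001], [0.001, 0.0, -1.0]]
force: [-6.1, -3.6, 4.4]
width: 0.107
```

Run:
```python
from station import bot
from h import *
from p import *
s=bot.get_state(); c=bot.capture("wrist"); cv2.imwrite("pics/w6.png",c["img"][200:420,200:460])
x=np.array([np.cos(np.radians(TH)),np.sin(np.radians(TH))])
print(s["clock"],"from grip",(s["ee_pos"][:2]-[489.3,84.6])@x,"F",s["force"][:2]@x,s["width"],abs(s["joint_velocities"]).max())
g=cv2.cvtColor(c["img"],cv2.COLOR_BGR2GRAY)
for a,b in((250,290),(370,410)): print(np.average(np.arange(a,b),weights=(g[325:332,a:b]<110).sum(0)+1e-6))
row=g[275:285,300:352]<60;print(np.average(np.arange(300,352),weights=row.sum(0)+1e-6))
bot.sign_off()
```

```text
9.4167 from grip 29.358992103815698 F -6.686590399007896 0.10667047220205911 0.002852139987313388
277.08632875213556
380.03125394531094
326.9035084518313
the job is handed in; nothing more can be done
```

I turned the turntable anticlockwise by one place, which brought the slip dish in front of the lamp. I then gripped the shutter tab, slid it half open, and handed the job in at about 9.5 s still holding it.

- **Turntable:** I gripped post3, swung it a quarter turn and let go so the ball could centre it. Afterwards the dish and post were within about 1 mm of where they should be, with the shutter still shut.
- **Shutter:** The tool moved 29.4 mm from where it gripped the shut tab, and the arm was at rest. The spring force measured about 6.7 N, against an expected 7.2 N at half travel (±0.4 N friction). The tab was at column 326–327 in the wrist image, midway between the shut and open ribs at 385 and 267 as I read them by eye.
- **Checks that disagreed:** My automatic search for the two ribs in the last picture gave columns 277 and 380. Its mask probably took in the dark fingers, so I relied on the by-eye reading and the measured travel. While I was still gripping post3 at the end of the swing, the wrist force reached about 28 N; it dropped to zero on release.
- **Dishes and bystanders:** The last side view, taken just before the final 0.5 mm nudge, showed all three dishes seated and the square dish and magnifier in place. The flask was outside that crop, but the arm did not go near it.

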